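# Make up two analyser kits

### The arm

A 6-joint arm with a two-finger parallel gripper is mounted at the origin on the work surface. World frame = base frame: x ahead of the robot, y to its left, z up, the work surface at z = 0. Lengths are in m, angles in degrees, forces in N, time in s.
With the tool pointing down it reaches from about 0.3 to 0.75 m from the base axis. Payload 8.5 kg.
Tool frame: the origin (TCP) lies on the mounting face of the last link; the fingertips stand 173 mm ahead of it and the grasp point (between the pads) lies 155 mm ahead of it (env.tips_ahead is the distance from the TCP to the fingertips, in m); z points along the fingers, x is the direction in which the jaws open and shut, and the axes are right-handed (so a half turn about z gives the same grasp; the last joint's range is limited). The gripper opens to 85 mm and grips with 20 to 120 N. Pads are 22 mm wide; open, the fingers measure 114 mm over their backs; the gripper's body (76 mm by 85 mm) begins 54 mm behind the grasp point. The pads swing forward as they close: fully open they stand 13 mm farther back than shut.
Start: joints at [51.778, 21.807, 74.336, -0, 83.858, -12.336], TCP at [0.24, 0.495, 0.405] pointing down, gripper open.
Joint ranges: [-178.18, 178.18], [-50.72, 133.34], [12.68, 142.11], [-81.47, 261.47], [9.98, 163.14], [-165.26, 165.26]. Speed limits (degrees/s): [136.94, 136.94, 180, 180, 180, 180].

### API

Orientations are given as a 3x3 rotation matrix whose columns are the frame's x, y, z axes.
In Python, from rig import env gives the robot as it stands. The module is installed in compiled form; this text tells all that it offers.
- The arm moves only by the tool step_arm, never from a script. Its argument "increments" is a list of rows, each an object of numbers: "x", "y", "z": the shift along the tool's x, y, z in cm; "wx", "wy", "wz": the turn, a rotation vector about the tool's x, y, z in rad; "gripper": the finger opening in cm, from 0 to 8.54. A call has 1 to 20 rows; each row shifts and turns the commanded pose from where the row before left it, along the tool's axes as they then stand; what a row does not reach is not made up. A row lasts 1/10 s, in which the tool goes at most 50 mm and 8.59 degrees, less where a joint would pass 70% of its speed; a pose out of reach is approached as far as the arm can. A call with a gripper value outside its range is refused whole. The fingers move at their own pace and stop on an object; "newtons" is the grip in N (left out, the last holds). Time passes only in rows, so rows that do not move let the fingers close. It gives the time, the measured TCP pose, the force and the opening at its end, in the units of the state.
- env.observe(): the state, without advancing time (a new reading comes with each control period).
- env.get_image(name): name is "scene" or "top" or "wrist"; returns a dict with "color" (480x640x3 uint8, blue, green, red), "camera_matrix" (3x3 intrinsics, pixels), "rvec" (rotation vector, rad) and "tvec" (3), from world to camera coordinates, as OpenCV has them. Camera axes: x right, y down, z forward; pixel columns grow to the right and rows downward; lengths in m; the calibration is good to about 2 mm. A picture is of the moment at which its call begins. There is no depth.
- env.close_job(): hands the job in, once; it reports no verdict.
The state is a dict: "time_s": time; "q": joint angles; "qvel": joint speeds; "joint_efforts": joint torques, N m; "position": TCP position; "tool_rot": TCP orientation; "ft_force": force on the tool from outside, world axes, zero at the start; "wrist_torque": the same for the moment, N m; "grip_width": finger opening in m.
Only numpy, scipy, OpenCV 4.12 (cv2) and the standard library are available. Lean on these libraries where they do the work, as an engineer would, in place of code of your own. Each camera call takes 0.05 s, during which the arm holds its last target. There are 200 camera calls.

### The job

Make up the two kits for the analyser: the check standard, the white sample cup and the brass ring go into the three-pocket tray, the round steel ingot and the rectangular alloy block into the two-pocket tray, one thing to a pocket, each standing flat on the tray floor the same way up as you found it. The check standard hangs in a keyhole slot: slide it along to the wide round end before lifting it free. Leave the little amber bottle standing where it is, and let go of everything at the end.

Things in the scene. Friction and masses are not known exactly. Their poses are not given: they have to be found in the camera images.
- check_c (a point): Check standard, a loose steel mushroom (120 g) hung in the dock: round head 38 mm across, 22 mm tall; neck 9 mm across, 9 mm long; round foot 26 mm across, 6 mm thick; 37 mm tall in all. Point: centre of the HEAD, 26 mm above the underside of the foot, 11 mm below the flat top. Z axis up. The head rests on the plate, the foot is under it. It stands by itself on its foot. Grip the head.
- cup_c (a point): White plastic sample cup, open at the top, straight sides, 40 mm across, 34 mm tall, wall 3 mm; point = its centre, half-way up; z axis up. Loose on the bench, about 40 g.
- ring_c (a point): Brass spacer ring, 48 mm outside, 26 mm through hole, 28 mm tall; point = its centre, half-way up; z axis up. Loose on the bench, about 150 g.
- ingot_c (a point): Solid round steel ingot, 44 mm across, 30 mm tall; point = its centre, half-way up; z axis up. Loose on the bench, about 300 g.
- block_c (a point): Rectangular alloy block, 60 mm long (its x axis), 26 mm wide (its y axis), 30 mm tall; point = its centre, half-way up; z axis up. Loose on the bench, about 130 g.
- tray3: Grey three-pocket kit tray, fixed, 92 mm (x) by 218 mm (y). Origin: centre of its underside, on the bench. Floor 4 mm thick; walls and dividers 2 mm thick, their tops 12 mm over the bench. Three pockets in a row along its y axis, each 88 mm (x) by 70 mm (y) inside, centres at y = -72, 0 and +72 mm.
- tray2: Grey two-pocket kit tray, fixed to the bench, 92 mm (x) by 146 mm (y). Origin: centre of its underside. Floor 4 mm, walls 2 mm thick and 12 mm high. Two pockets along its y axis, each 88 mm (x) by 70 mm (y) inside, centres at y = -36 and +36 mm.
- dock: Low white keyhole dock, fixed, 150 mm (x) by 80 mm (y). Origin: centre of its underside. Top plate 6 mm thick, its top 23 mm over the bench. Keyhole: slot 13 mm wide on the centre line along x, ending at x = +58 mm, opening at its -x end into a wide hole centred at x = -44 mm. The standard starts at x = +5 to +45 mm in the slot; its foot has 3 mm free play up and down under the plate.
- dock_hole (a point): Centre of the dock's wide round hole (36 mm across), level with the top of the plate; axes as the dock's.
- bottle: Small amber glass bottle with white cap, 28 mm across, 65 mm tall, standing loose on the bench; not to be touched. Origin: centre of its underside.
There are look-alikes about, which are no part of the job. Leave any red or turquoise look-alike of the part that bears ingot_c alone.

How it is judged:
By the outcome, as a careful person would: the job done as asked, in the order asked, and still so for the second after the job is handed in, with the robot touching nothing.
It also fails if it takes over 109 s, if anything falls off the work surface, if the arm or the gripper's body presses on something with over 40 N, if the wrist force passes 120 N, or if a joint passes its speed limit or range.

## Working session

There is one attempt and no reset: what is moved stays moved. The work goes in short steps, Python scripts to look and compute and a tool call to move; the robot and the scene stay as the last step left them, time stands still between calls to the robot, and variables do not carry over. Pictures are saved under pics/ and viewed, about 12 in all and at most 16, crops included, and the job is handed in when it is done.

Besides the shell and the picture viewer there is one more tool, called after "Emit:" as name(argument=value, ...) on one line, values as JSON. step_arm: Moves the arm, as the interface text tells. Its arguments: {"type":"object","properties":{"increments":{"type":"array"},"newtons":{"type":"number"}},"required":["increments"]}

```bash
mkdir -p pics
cat > h.py <<'E'
import cv2,numpy as np
from rig import env
def snap(n,f):
    d=env.get_image(n); cv2.imwrite('pics/%s.png'%f,d['color']); np.savez('pics/%s.npz'%f,**{k:d[k] for k in('color','camera_matrix','rvec','tvec')}); return d
def load(f): return np.load('pics/%s.npz'%f)
def ray(d,u,v,z):
    R=cv2.Rodrigues(np.array(d['rvec'],float))[0]; t=np.array(d['tvec'],float).ravel(); c=-R.T@t
    r=R.T@np.linalg.inv(d['camera_matrix'])@[u,v,1.]; return c+r*(z-c[2])/r[2]
def proj(d,P): return cv2.projectPoints(np.array(P,float).reshape(-1,1,3),np.array(d['rvec'],float),np.array(d['tvec'],float),np.array(d['camera_matrix'],float),None)[0].reshape(-1,2)
E
python3 - <<'E'
from h import *
for n in('top','scene'):
    d=snap(n,n+'0'); R=cv2.Rodrigues(np.array(d['rvec'],float))[0]; print(n,-R.T@np.array(d['tvec']).ravel(),R.round(2).tolist(),d['camera_matrix'][0])
s=env.observe();print(s['time_s'],s['tool_rot'],env.tips_ahead)
E
```

```text
top [ 0.37811166 -0.06553611  1.15014931] [[0.02, -1.0, -0.01], [-0.99, -0.02, -0.1], [0.1, 0.01, -1.0]] [589.44074352   0.         325.81037695]
scene [1.29578083 0.04800636 0.87316718] [[-0.17, 0.99, 0.0], [0.69, 0.12, -0.71], [-0.71, -0.12, -0.7]] [606.81762961   0.         322.76868486]
0.1 [[ 4.36606784e-01  8.99652092e-01 -7.93378703e-04]
 [ 8.99651541e-01 -4.36607425e-01 -1.02959395e-03]
 [-1.27267138e-03 -2.64236671e-04 -9.99999155e-01]] 0.1734
```

View pics/top0.png

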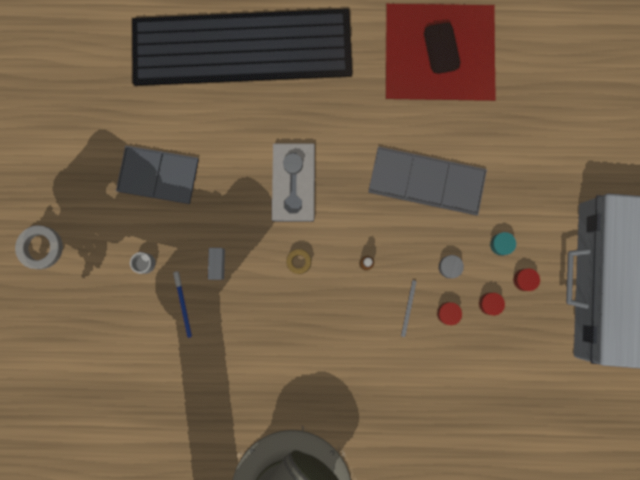

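View pics/scene0.png

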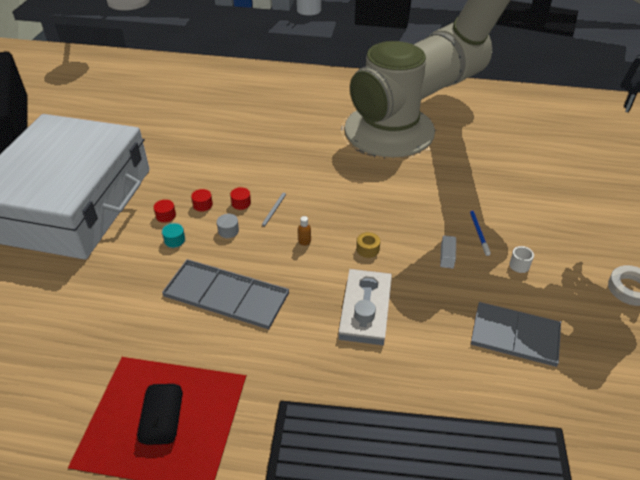

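Top view: tray2 is near (158,174), the dock near (293,181) with the head at (293,162) and the hole at (293,203), and tray3 near (428,180). The cup is at (141,263), block (216,264), brass ring (299,261), bottle (368,262) and grey ingot (451,267). Red and turquoise look-alikes stand to the right of the ingot. The scene view agrees.

Run:
```python
from h import *
d=load('top0'); hsv=cv2.cvtColor(d['color'],cv2.COLOR_BGR2HSV)
m=((hsv[...,1]<70)&(hsv[...,2]>40)).astype(np.uint8)*255
m[:110]=0;m[350:]=0;m[:,560:]=0
cs,_=cv2.findContours(m,cv2.RETR_EXTERNAL,cv2.CHAIN_APPROX_NONE)
for c in cs:
    if cv2.contourArea(c)<120: continue
    (u,v),(w,h),a=cv2.minAreaRect(c)
    print('px',round(u,1),round(v,1),'sz',round(w,1),round(h,1),round(a,1),[ray(d,u,v,z)[:2].round(3).tolist() for z in(.012,.023,.03)], 'corners',[ray(d,*p,.012)[:2].round(3).tolist() for p in cv2.boxPoints(cv2.minAreaRect(c))])
for n,u,v,z in[('ring',299,261,.028),('bottle',368,262,.065),('head',293,162,.045),('hole',293,203,.023)]: print(n,ray(d,u,v,z).round(3))
w=snap('wrist','w0');R=cv2.Rodrigues(np.array(w['rvec'],float))[0];s=env.observe()
T=np.array(s['tool_rot']);print('cam in tool',T.T@(-R.T@np.array(w['tvec']).ravel()-s['position']),(T.T@R.T).round(2).tolist(),w['camera_matrix'][0],s['time_s'])
```

```text
px 408.4 308.1 sz 5.3 57.7 11.7 [[0.345, -0.216], [0.345, -0.215], [0.346, -0.214]] corners [[0.293, -0.201], [0.4, -0.223], [0.398, -0.233], [0.291, -0.21]]
px 182.5 304.4 sz 68.4 6.9 77.8 [[0.345, 0.217], [0.345, 0.214], [0.345, 0.212]] corners [[0.407, 0.24], [0.41, 0.227], [0.283, 0.194], [0.28, 0.207]]
px 451.0 266.0 sz 24.0 24.0 90.0 [[0.427, -0.298], [0.427, -0.296], [0.426, -0.295]] corners [[0.45, -0.275], [0.45, -0.322], [0.404, -0.321], [0.404, -0.275]]
px 142.0 262.0 sz 22.0 26.0 90.0 [[0.425, 0.298], [0.424, 0.295], [0.424, 0.293]] corners [[0.446, 0.325], [0.446, 0.274], [0.404, 0.272], [0.403, 0.323]]
px 215.5 263.5 sz 33.0 17.0 90.0 [[0.424, 0.156], [0.424, 0.154], [0.424, 0.153]] corners [[0.456, 0.174], [0.456, 0.141], [0.393, 0.139], [0.392, 0.171]]
px 503.0 243.0 sz 24.0 26.0 90.0 [[0.473, -0.399], [0.472, -0.396], [0.472, -0.394]] corners [[0.496, -0.374], [0.497, -0.424], [0.45, -0.424], [0.449, -0.373]]
px 38.5 247.0 sz 44.0 47.0 90.0 [[0.451, 0.501], [0.45, 0.496], [0.449, 0.492]] corners [[0.493, 0.55], [0.494, 0.458], [0.409, 0.453], [0.407, 0.544]]
px 427.4 180.4 sz 112.8 48.2 11.9 [[0.593, -0.253], [0.591, -0.251], [0.59, -0.25]] corners [[0.568, -0.136], [0.662, -0.154], [0.619, -0.371], [0.526, -0.35]]
px 156.9 174.1 sz 76.3 48.1 9.7 [[0.598, 0.277], [0.595, 0.274], [0.594, 0.272]] corners [[0.562, 0.358], [0.657, 0.346], [0.633, 0.197], [0.539, 0.209]]
px 292.5 182.0 sz 78.0 43.0 90.0 [[0.586, 0.011], [0.584, 0.01], [0.583, 0.01]] corners [[0.663, 0.055], [0.665, -0.03], [0.51, -0.033], [0.509, 0.051]]
ring [ 0.431 -0.006  0.028]
bottle [ 0.43  -0.135  0.065]
head [0.619 0.008 0.045]
hole [0.543 0.008 0.023]
cam in tool [-0.00084864 -0.06874378  0.03155901] [[1.0, -0.0, -0.0], [0.0, 0.96, 0.27], [0.0, -0.27, 0.96]] [332.74929506   0.         323.01541232] 0.15
```

View pics/w0.png

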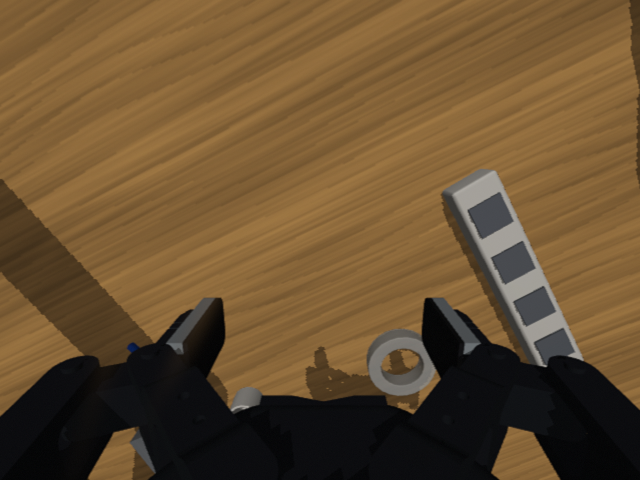

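Wrist view: fingertips near (223,299) and (424,299), and the white ring at (402,362) is a bystander. Next I go over the dock, turned to yaw 0.

Emit:
step_arm(increments=[{"x":-2.4,"y":4.32},{"x":-2.4,"y":4.32},{"x":-2.4,"y":4.32},{"x":-2.4,"y":4.32},{"x":-2.4,"y":4.32},{"x":-2.4,"y":4.32},{"x":-2.4,"y":4.32},{"x":-2.4,"y":4.32},{"x":-2.4,"y":4.32},{"x":-2.4,"y":4.32},{"x":-2.4,"y":4.32},{"x":-2.4,"y":4.32},{"wz":0.14,"z":0.7},{"wz":0.14,"z":0.7},{"wz":0.14,"z":0.7},{"wz":0.14,"z":0.7},{"wz":0.14,"z":0.7},{"wz":0.14,"z":0.7},{"wz":0.14,"z":0.7},{"wz":0.14,"z":0.7}])

```text
invalid input at $.increments[0]: expected keys x, y, z, wx, wy, wz, gripper
```

Run:
```python
from h import *
snap('wrist','w1');s=env.observe();print(s['time_s'],s['position'],np.round(s['tool_rot'],3).tolist())
```

```text
0.2 [0.24010326 0.49479778 0.4043638 ] [[0.437, 0.9, -0.001], [0.9, -0.437, -0.001], [-0.001, -0.0, -1.0]]
```

View pics/w1.png

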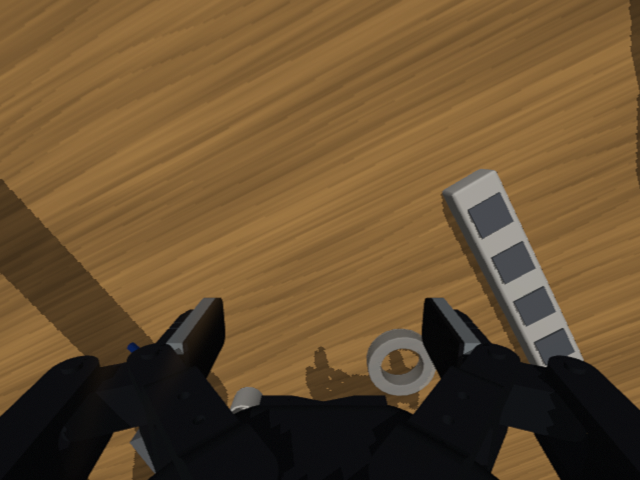

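The move was refused because every row needs all the keys, so the picture is unchanged (4 viewed).

Emit:
step_arm(increments=[{"x":-2.4,"y":4.32,"z":0,"wx":0,"wy":0,"wz":0,"gripper":8.5},{"x":-2.4,"y":4.32,"z":0,"wx":0,"wy":0,"wz":0,"gripper":8.5},{"x":-2.4,"y":4.32,"z":0,"wx":0,"wy":0,"wz":0,"gripper":8.5},{"x":-2.4,"y":4.32,"z":0,"wx":0,"wy":0,"wz":0,"gripper":8.5},{"x":-2.4,"y":4.32,"z":0,"wx":0,"wy":0,"wz":0,"gripper":8.5},{"x":-2.4,"y":4.32,"z":0,"wx":0,"wy":0,"wz":0,"gripper":8.5},{"x":-2.4,"y":4.32,"z":0,"wx":0,"wy":0,"wz":0,"gripper":8.5},{"x":-2.4,"y":4.32,"z":0,"wx":0,"wy":0,"wz":0,"gripper":8.5},{"x":-2.4,"y":4.32,"z":0,"wx":0,"wy":0,"wz":0,"gripper":8.5},{"x":-2.4,"y":4.32,"z":0,"wx":0,"wy":0,"wz":0,"gripper":8.5},{"x":-2.4,"y":4.32,"z":0,"wx":0,"wy":0,"wz":0,"gripper":8.5},{"x":-2.4,"y":4.32,"z":0,"wx":0,"wy":0,"wz":0,"gripper":8.5},{"x":0,"y":0,"z":0.7,"wx":0,"wy":0,"wz":0.14,"gripper":8.5},{"x":0,"y":0,"z":0.7,"wx":0,"wy":0,"wz":0.14,"gripper":8.5},{"x":0,"y":0,"z":0.7,"wx":0,"wy":0,"wz":0.14,"gripper":8.5},{"x":0,"y":0,"z":0.7,"wx":0,"wy":0,"wz":0.14,"gripper":8.5},{"x":0,"y":0,"z":0.7,"wx":0,"wy":0,"wz":0.14,"gripper":8.5},{"x":0,"y":0,"z":0.7,"wx":0,"wy":0,"wz":0.14,"gripper":8.5},{"x":0,"y":0,"z":0.7,"wx":0,"wy":0,"wz":0.14,"gripper":8.5},{"x":0,"y":0,"z":0.7,"wx":0,"wy":0,"wz":0.14,"gripper":8.5}])

```text
time_s: 2.2
position: [0.5807, 0.0094, 0.3482]
tool_rot: [[1.0, -0.007, -0.0], [-0.007, -1.0, 0.0], [-0.0, -0.0, -1.0]]
ft_force: [0.5, -0.9, -0.4]
grip_width: 0.0847
```

Run:
```python
from h import *
snap('wrist','w2');s=env.observe();print(s['time_s'],s['position'],np.round(s['tool_rot'],3).tolist())
```

```text
2.25 [0.58062023 0.00937322 0.34706592] [[1.0, -0.014, -0.002], [-0.014, -1.0, 0.0], [-0.002, -0.0, -1.0]]
```

View pics/w2.png

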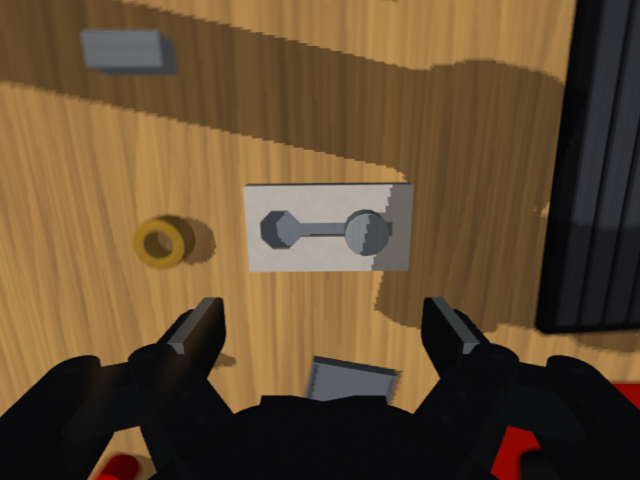

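The wrist view shows the dock at (247..412, 184..271), hole at (280,230), head at (367,232), brass ring at (162,242) and block at (122,48).

Run:
```python
from h import *
d=load('w2'); 
print('head',ray(d,367,232,.045)[:3]); print('hole',ray(d,280,230,.023),'edges',ray(d,261,230,.023)[:2],ray(d,300,230,.023)[:2])
print('slot end',ray(d,392,229.5,.023)[:2]);
hsv=cv2.cvtColor(d['color'],cv2.COLOR_BGR2HSV)
m=((hsv[...,1]<70)&(hsv[...,2]>60)).astype(np.uint8); m[:, :230]=0;m[:,420:]=0;m[:160]=0;m[280:]=0
c=max(cv2.findContours(m*255,cv2.RETR_EXTERNAL,cv2.CHAIN_APPROX_NONE)[0],key=cv2.contourArea)
r=cv2.minAreaRect(c);print(r);B=cv2.boxPoints(r)
print(np.array([ray(d,*p,.023)[:2] for p in B]).round(4), ray(d,*r[0],.023)[:2])
m=((hsv[...,0]>18)&(hsv[...,0]<32)&(hsv[...,1]>150)).astype(np.uint8)*255;m[:200]=0;m[280:]=0;m[:,:120]=0;m[:,210:]=0
c=max(cv2.findContours(m,cv2.RETR_EXTERNAL,cv2.CHAIN_APPROX_NONE)[0],key=cv2.contourArea);print('ring',cv2.minEnclosingCircle(c), ray(d,160,240,.028)[:2])
g=ray(d,122,46,.03);print('block',g[:2],[ray(d,u,v,.03)[:2].round(3).tolist() for u,v in((82,31),(158,31),(163,64),(85,66))])
```

```text
head [0.61742125 0.01096923 0.045     ]
hole [0.5414533  0.00803846 0.023     ] edges [0.52422965 0.00816711] [0.55958298 0.00790304]
slot end [0.64295028 0.00774553]
((328.46075439453125, 226.7474365234375), (87.88518524169922, 170.07200622558594), 89.30972290039062)
[[ 0.5109  0.0496]
 [ 0.6591  0.0503]
 [ 0.6655 -0.0311]
 [ 0.5059 -0.0319]] [0.58539056 0.01072954]
ring ((162.55517578125, 243.1586151123047), 30.577228546142578) [0.43388719 0.00080054]
block [0.42752377 0.15532978] [[0.399, 0.166], [0.457, 0.165], [0.457, 0.143], [0.396, 0.142]]
```

Emit:
step_arm(increments=[{"x":1.65,"y":0,"z":4.0,"wx":0,"wy":0,"wz":-0.014,"gripper":7},{"x":1.0,"y":0,"z":4.5,"wx":0,"wy":0,"wz":0,"gripper":7},{"x":1.0,"y":0,"z":4.0,"wx":0,"wy":0,"wz":0,"gripper":7},{"x":0,"y":0,"z":2.2,"wx":0,"wy":0,"wz":0,"gripper":7},{"x":0,"y":0,"z":0,"wx":0,"wy":0,"wz":0,"gripper":6},{"x":0,"y":0,"z":0,"wx":0,"wy":0,"wz":0,"gripper":3},{"x":0,"y":0,"z":0,"wx":0,"wy":0,"wz":0,"gripper":3},{"x":0,"y":0,"z":0,"wx":0,"wy":0,"wz":0,"gripper":3},{"x":0,"y":0,"z":0,"wx":0,"wy":0,"wz":0,"gripper":3},{"x":0,"y":0,"z":0,"wx":0,"wy":0,"wz":0,"gripper":3},{"x":0,"y":0,"z":0,"wx":0,"wy":0,"wz":0,"gripper":3}], newtons=40)

```text
time_s: 3.35
position: [0.6175, 0.0096, 0.2037]
tool_rot: [[1.0, 0.013, 0.003], [0.013, -1.0, -0.001], [0.003, 0.001, -1.0]]
ft_force: [-0.7, 0.5, 7.3]
grip_width: 0.0364
```

Emit:
step_arm(increments=[{"x":0,"y":0,"z":-0.3,"wx":0,"wy":0,"wz":0,"gripper":3},{"x":0,"y":0,"z":0,"wx":0,"wy":0,"wz":0,"gripper":3},{"x":0,"y":0,"z":0,"wx":0,"wy":0,"wz":0,"gripper":3}])

```text
time_s: 3.65
position: [0.6172, 0.0096, 0.2048]
tool_rot: [[1.0, 0.013, -0.0], [0.013, -1.0, 0.0], [-0.0, -0.0, -1.0]]
ft_force: [0.3, 0.1, -1.2]
grip_width: 0.0365
```

Emit:
step_arm(increments=[{"x":-1.0,"y":0,"z":0,"wx":0,"wy":0,"wz":0,"gripper":3},{"x":-1.3,"y":0,"z":0,"wx":0,"wy":0,"wz":0,"gripper":3},{"x":-1.3,"y":0,"z":0,"wx":0,"wy":0,"wz":0,"gripper":3},{"x":-1.3,"y":0,"z":0,"wx":0,"wy":0,"wz":0,"gripper":3},{"x":-1.3,"y":0,"z":0,"wx":0,"wy":0,"wz":0,"gripper":3},{"x":-1.0,"y":0,"z":0,"wx":0,"wy":0,"wz":0,"gripper":3},{"x":-0.4,"y":0,"z":0,"wx":0,"wy":0,"wz":0,"gripper":3},{"x":0,"y":0,"z":0,"wx":0,"wy":0,"wz":0,"gripper":3},{"x":0,"y":0,"z":0,"wx":0,"wy":0,"wz":0,"gripper":3},{"x":0,"y":0,"z":0,"wx":0,"wy":0,"wz":0,"gripper":3}])

```text
time_s: 4.65
position: [0.5417, 0.0086, 0.2047]
tool_rot: [[1.0, 0.013, 0.0], [0.013, -1.0, -0.0], [0.0, 0.0, -1.0]]
ft_force: [0.6, -0.9, -1.5]
grip_width: 0.0362
```

Emit:
step_arm(increments=[{"x":0,"y":0,"z":-0.5,"wx":0,"wy":0,"wz":0,"gripper":3},{"x":0,"y":0,"z":-0.5,"wx":0,"wy":0,"wz":0,"gripper":3},{"x":0,"y":0,"z":-1.0,"wx":0,"wy":0,"wz":0,"gripper":3},{"x":0,"y":0,"z":-2.0,"wx":0,"wy":0,"wz":0,"gripper":3},{"x":0,"y":0,"z":0,"wx":0,"wy":0,"wz":0,"gripper":3}])

```text
time_s: 5.15
position: [0.5418, 0.0086, 0.2474]
tool_rot: [[1.0, 0.013, 0.005], [0.013, -1.0, -0.001], [0.005, 0.001, -1.0]]
ft_force: [-0.1, -0.0, -0.9]
grip_width: 0.0367
```

Emit:
step_arm(increments=[{"x":0,"y":0,"z":-4,"wx":0,"wy":0,"wz":0,"gripper":3},{"x":1.2,"y":3.5,"z":-2,"wx":0,"wy":0,"wz":0,"gripper":3},{"x":1.3,"y":4.0,"z":0,"wx":0,"wy":0,"wz":0,"gripper":3},{"x":1.3,"y":4.0,"z":0,"wx":0,"wy":0,"wz":0,"gripper":3},{"x":1.3,"y":4.0,"z":0,"wx":0,"wy":0,"wz":0,"gripper":3},{"x":1.2,"y":3.7,"z":0,"wx":0,"wy":0,"wz":0,"gripper":3},{"x":0,"y":0,"z":0,"wx":0,"wy":0,"wz":0.1,"gripper":3},{"x":0,"y":0,"z":0,"wx":0,"wy":0,"wz":0.1,"gripper":3},{"x":0,"y":0,"z":0,"wx":0,"wy":0,"wz":0,"gripper":3}])

```text
time_s: 6.05
position: [0.6067, -0.1828, 0.3041]
tool_rot: [[0.982, -0.187, -0.001], [-0.187, -0.982, 0.0], [-0.001, -0.0, -1.0]]
ft_force: [-0.1, 0.7, -1.6]
grip_width: 0.0363
```

Run:
```python
from h import *
d=snap('wrist','w3');s=env.observe();print(s['time_s'],s['position'],np.round(s['tool_rot'],3).tolist())
hsv=cv2.cvtColor(d['color'],cv2.COLOR_BGR2HSV)
m=((hsv[...,1]<70)&(hsv[...,2]>45)).astype(np.uint8)*255
for c in cv2.findContours(m,cv2.RETR_EXTERNAL,cv2.CHAIN_APPROX_NONE)[0]:
    if cv2.contourArea(c)>1500: r=cv2.minAreaRect(c);print(r,np.array([ray(d,*p,.012)[:2] for p in cv2.boxPoints(r)]).round(3).tolist())
c0=np.array([.593,-.253]);x=np.array([.981,-.193]);y=np.array([.193,.981])
print(proj(d,[[*(c0+a*x+b*y),.012] for a,b in((.046,.109),(-.046,.109),(-.046,.037),(.046,.037))]).round(0).tolist())
```

```text
6.1 [ 0.60670295 -0.18254739  0.30425197] [[0.983, -0.184, -0.001], [-0.184, -0.983, 0.0], [-0.001, -0.0, -1.0]]
((323.0, 295.5), (209.0, 140.0), 90.0) [[0.56, -0.136], [0.667, -0.156], [0.641, -0.35], [0.512, -0.325]]
((242.5, 31.0), (62.0, 237.0), 90.0) [[0.506, 0.005], [0.663, -0.025], [0.657, -0.062], [0.493, -0.031]]
[[383.0, 191.0], [265.0, 191.0], [268.0, 277.0], [378.0, 278.0]]
```

View pics/w3.png

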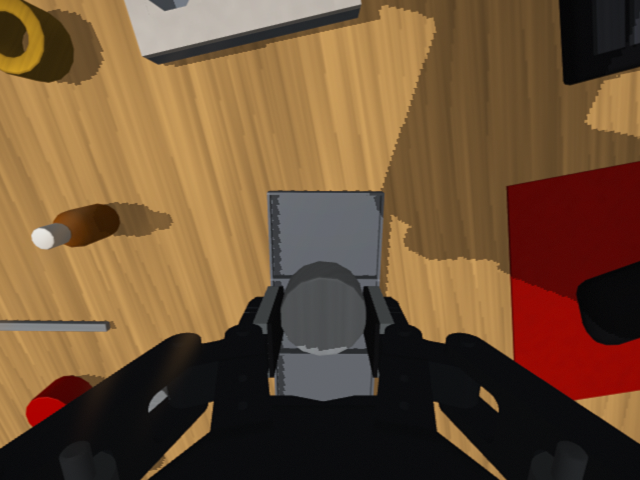

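The held head is seen level at (323,307). The tray edge at row 191 and columns 268..383, and the divider at row 277, match the prediction within about 1 mm.

Emit:
step_arm(increments=[{"x":0,"y":0,"z":4,"wx":0,"wy":0,"wz":0,"gripper":3},{"x":0,"y":0,"z":3.5,"wx":0,"wy":0,"wz":0,"gripper":3},{"x":0,"y":0,"z":1.8,"wx":0,"wy":0,"wz":0,"gripper":3},{"x":0,"y":0,"z":0.8,"wx":0,"wy":0,"wz":0,"gripper":3},{"x":0,"y":0,"z":0.3,"wx":0,"wy":0,"wz":0,"gripper":3},{"x":0,"y":0,"z":0,"wx":0,"wy":0,"wz":0,"gripper":3},{"x":0,"y":0,"z":0,"wx":0,"wy":0,"wz":0,"gripper":3}])

```text
time_s: 6.8
position: [0.607, -0.1826, 0.202]
tool_rot: [[0.983, -0.185, 0.002], [-0.185, -0.983, -0.001], [0.002, 0.001, -1.0]]
ft_force: [0.3, -0.6, -0.9]
grip_width: 0.0362
```

Emit:
step_arm(increments=[{"x":0,"y":0,"z":0.1,"wx":0,"wy":0,"wz":0,"gripper":3},{"x":0,"y":0,"z":0.1,"wx":0,"wy":0,"wz":0,"gripper":3},{"x":0,"y":0,"z":0,"wx":0,"wy":0,"wz":0,"gripper":3},{"x":0,"y":0,"z":0,"wx":0,"wy":0,"wz":0,"gripper":3}])

```text
time_s: 7.2
position: [0.6069, -0.1826, 0.1997]
tool_rot: [[0.983, -0.186, 0.001], [-0.186, -0.983, -0.001], [0.001, 0.0, -1.0]]
ft_force: [-1.5, 0.9, 5.2]
grip_width: 0.0367
```

Emit:
step_arm(increments=[{"x":0,"y":0,"z":0,"wx":0,"wy":0,"wz":0,"gripper":5},{"x":0,"y":0,"z":0,"wx":0,"wy":0,"wz":0,"gripper":6},{"x":0,"y":0,"z":0,"wx":0,"wy":0,"wz":0,"gripper":7},{"x":0,"y":0,"z":-1.0,"wx":0,"wy":0,"wz":0,"gripper":8},{"x":0,"y":0,"z":-4.5,"wx":0,"wy":0,"wz":0,"gripper":8},{"x":0,"y":0,"z":-4.5,"wx":0,"wy":0,"wz":-0.093,"gripper":8},{"x":0,"y":0,"z":-4.0,"wx":0,"wy":0,"wz":-0.093,"gripper":8},{"x":-1.65,"y":-4.3,"z":0,"wx":0,"wy":0,"wz":0,"gripper":8},{"x":-1.65,"y":-4.3,"z":0,"wx":0,"wy":0,"wz":0,"gripper":8},{"x":-1.65,"y":-4.3,"z":0,"wx":0,"wy":0,"wz":0,"gripper":8},{"x":-1.65,"y":-4.3,"z":0,"wx":0,"wy":0,"wz":0,"gripper":8},{"x":-1.65,"y":-4.3,"z":0,"wx":0,"wy":0,"wz":0,"gripper":8},{"x":-1.65,"y":-4.3,"z":0,"wx":0,"wy":0,"wz":0,"gripper":8},{"x":-1.65,"y":-4.3,"z":0,"wx":0,"wy":0,"wz":0,"gripper":8},{"x":-1.65,"y":-4.3,"z":0,"wx":0,"wy":0,"wz":0,"gripper":8},{"x":-1.65,"y":-4.3,"z":0,"wx":0,"wy":0,"wz":0,"gripper":8},{"x":-1.65,"y":-4.3,"z":0,"wx":0,"wy":0,"wz":0,"gripper":8},{"x":-1.65,"y":-4.3,"z":0,"wx":0,"wy":0,"wz":0,"gripper":8},{"x":0,"y":0,"z":0,"wx":0,"wy":0,"wz":0,"gripper":8}])

```text
time_s: 9.1
position: [0.4234, 0.2944, 0.3395]
tool_rot: [[1.0, 0.005, 0.001], [0.005, -1.0, 0.001], [0.001, -0.001, -1.0]]
ft_force: [0.1, -0.5, -0.8]
grip_width: 0.0799
```

Run:
```python
from h import *
d=snap('wrist','w4');snap('scene','s4');s=env.observe();print(s['time_s'],s['position'],np.round(s['tool_rot'],3).tolist())
hsv=cv2.cvtColor(d['color'],cv2.COLOR_BGR2HSV)
m=((hsv[...,1]<60)&(hsv[...,2]>60)).astype(np.uint8)*255
for c in cv2.findContours(m,cv2.RETR_EXTERNAL,cv2.CHAIN_APPROX_NONE)[0]:
    if cv2.contourArea(c)>300: r=cv2.minAreaRect(c);print(r,ray(d,*r[0],.034)[:2])
```

```text
9.2 [0.42524003 0.29128087 0.33926476] [[1.0, 0.001, 0.001], [0.001, -1.0, 0.0], [0.001, -0.0, -1.0]]
((510.0, 464.0), (30.0, 56.0), 90.0) [0.62116084 0.04575068]
((323.0, 365.0), (38.0, 60.0), 90.0) [0.42388281 0.16567623]
((203.55999755859375, 313.91998291015625), (9.999998092651367, 49.59999465942383), 36.869895935058594) [0.31506404 0.2190666 ]
((323.20001220703125, 231.6000213623047), (46.51021194458008, 49.1934928894043), 26.56505012512207) [0.42353819 0.29642023]
((519.5965576171875, 214.93148803710938), (116.92986297607422, 97.32374572753906), 9.637537956237793) [0.58754868 0.31135258]
((357.5, 14.5), (29.0, 89.0), 90.0) [0.44745171 0.4563554 ]
```

View pics/w4.png

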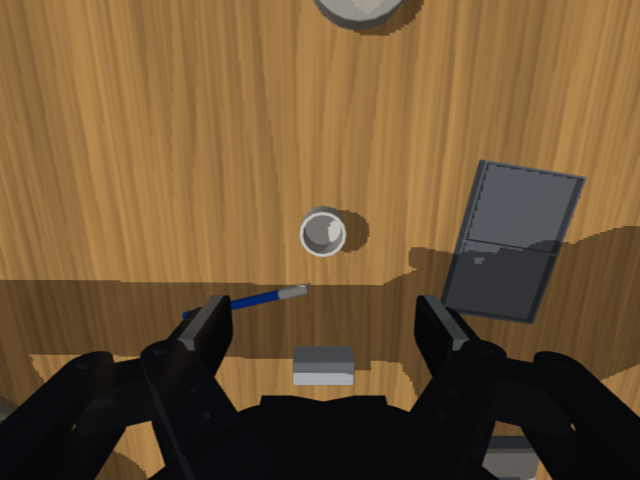

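Cup rim is centred at (323,234) with radius about 22 px, which gives (0.4235,0.2945). Tray2's corners are near (481,160), (585,177), (532,323) and (442,307).

Emit:
step_arm(increments=[{"x":-0.15,"y":-0.3,"z":4.5,"wx":0,"wy":0,"wz":0,"gripper":7.5},{"x":0,"y":0,"z":4.5,"wx":0,"wy":0,"wz":0,"gripper":7.5},{"x":0,"y":0,"z":4.0,"wx":0,"wy":0,"wz":0,"gripper":7},{"x":0,"y":0,"z":2.0,"wx":0,"wy":0,"wz":0,"gripper":6},{"x":0,"y":0,"z":0.6,"wx":0,"wy":0,"wz":0,"gripper":5},{"x":0,"y":0,"z":0,"wx":0,"wy":0,"wz":0,"gripper":3.5},{"x":0,"y":0,"z":0,"wx":0,"wy":0,"wz":0,"gripper":3.5},{"x":0,"y":0,"z":0,"wx":0,"wy":0,"wz":0,"gripper":3.5},{"x":0,"y":0,"z":0,"wx":0,"wy":0,"wz":0,"gripper":3.5},{"x":0,"y":0,"z":0,"wx":0,"wy":0,"wz":0,"gripper":3.5}], newtons=20)

```text
time_s: 10.2
position: [0.4243, 0.2937, 0.1833]
tool_rot: [[1.0, -0.001, 0.001], [-0.001, -1.0, 0.0], [0.001, -0.0, -1.0]]
ft_force: [-0.3, -0.9, 0.1]
grip_width: 0.0394
```

Run:
```python
from h import *
d=load('w4')
P=np.array([ray(d,*p,.012)[:2] for p in((482,160),(585,177),(532,323),(442,307))]);print(P.round(3),P.mean(0));print([np.linalg.norm(P[i]-P[i-1]).round(3) for i in range(4)])
print('divider',ray(d,512,248,.012)[:2])
```

```text
[[0.56  0.355]
 [0.652 0.341]
 [0.631 0.199]
 [0.54  0.216]] [0.59593377 0.27771732]
[np.float64(0.141), np.float64(0.093), np.float64(0.144), np.float64(0.093)]
divider [0.5988276 0.2761335]
```

Emit:
step_arm(increments=[{"x":0,"y":0,"z":-1.0,"wx":0,"wy":0,"wz":0,"gripper":3.5},{"x":0,"y":0,"z":-3.0,"wx":0,"wy":0,"wz":0,"gripper":3.5},{"x":0,"y":0,"z":-4.5,"wx":0,"wy":0,"wz":0,"gripper":3.5},{"x":0.71,"y":2.3,"z":-2.5,"wx":0,"wy":0,"wz":0,"gripper":3.5},{"x":1.41,"y":4.56,"z":0,"wx":0,"wy":0,"wz":0,"gripper":3.5},{"x":1.41,"y":4.56,"z":0,"wx":0,"wy":0,"wz":0,"gripper":3.5},{"x":1.41,"y":4.56,"z":0,"wx":0,"wy":0,"wz":0,"gripper":3.5},{"x":1.41,"y":4.56,"z":0,"wx":0,"wy":0,"wz":0,"gripper":3.5},{"x":1.41,"y":4.56,"z":0,"wx":0,"wy":0,"wz":0,"gripper":3.5},{"x":1.41,"y":4.56,"z":0,"wx":0,"wy":0,"wz":0,"gripper":3.5},{"x":1.41,"y":4.56,"z":0,"wx":0,"wy":0,"wz":0,"gripper":3.5},{"x":1.41,"y":4.56,"z":0,"wx":0,"wy":0,"wz":0,"gripper":3.5},{"x":1.41,"y":4.56,"z":0,"wx":0,"wy":0,"wz":0,"gripper":3.5},{"x":1.41,"y":4.56,"z":0,"wx":0,"wy":0,"wz":0,"gripper":3.5},{"x":1.41,"y":4.56,"z":0,"wx":0,"wy":0,"wz":0,"gripper":3.5},{"x":0.71,"y":2.3,"z":0,"wx":0,"wy":0,"wz":0,"gripper":3.5},{"x":0,"y":0,"z":0,"wx":0,"wy":0,"wz":0.095,"gripper":3.5},{"x":0,"y":0,"z":0,"wx":0,"wy":0,"wz":0.095,"gripper":3.5},{"x":0,"y":0,"z":0,"wx":0,"wy":0,"wz":0,"gripper":3.5}])

```text
time_s: 12.1
position: [0.5928, -0.2542, 0.2934]
tool_rot: [[0.982, -0.191, 0.0], [-0.191, -0.982, -0.0], [0.0, 0.0, -1.0]]
ft_force: [-1.0, -1.1, -0.4]
grip_width: 0.0394
```

Run:
```python
from h import *
d=snap('wrist','w5');s=env.observe();print(s['time_s'],s['position'],np.round(s['tool_rot'],3).tolist())
```

```text
12.15 [ 0.59287375 -0.25402166  0.29334136] [[0.982, -0.188, 0.0], [-0.188, -0.982, -0.0], [0.0, 0.0, -1.0]]
```

View pics/w5.png

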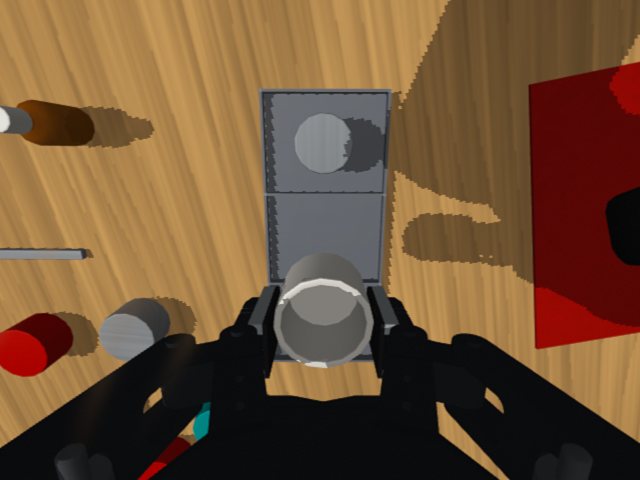

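The standard stands in the first pocket at (323,143). The cup is held level over the middle pocket.

Emit:
step_arm(increments=[{"x":0,"y":0,"z":4,"wx":0,"wy":0,"wz":0,"gripper":3.5},{"x":0,"y":0,"z":4,"wx":0,"wy":0,"wz":0,"gripper":3.5},{"x":0,"y":0,"z":1.7,"wx":0,"wy":0,"wz":0,"gripper":3.5},{"x":0,"y":0,"z":0.6,"wx":0,"wy":0,"wz":0,"gripper":3.5},{"x":0,"y":0,"z":0.2,"wx":0,"wy":0,"wz":0,"gripper":3.5},{"x":0,"y":0,"z":0.1,"wx":0,"wy":0,"wz":0,"gripper":3.5},{"x":0,"y":0,"z":0,"wx":0,"wy":0,"wz":0,"gripper":3.5},{"x":0,"y":0,"z":0,"wx":0,"wy":0,"wz":0,"gripper":3.5}])

```text
time_s: 12.95
position: [0.5931, -0.2542, 0.1878]
tool_rot: [[0.982, -0.19, 0.001], [-0.19, -0.982, -0.001], [0.002, 0.001, -1.0]]
ft_force: [-0.3, 0.4, -0.0]
grip_width: 0.0397
```

Emit:
step_arm(increments=[{"x":0,"y":0,"z":0.05,"wx":0,"wy":0,"wz":0,"gripper":4.5},{"x":0,"y":0,"z":0,"wx":0,"wy":0,"wz":0,"gripper":6},{"x":0,"y":0,"z":0,"wx":0,"wy":0,"wz":0,"gripper":7},{"x":0,"y":0,"z":-1.2,"wx":0,"wy":0,"wz":0,"gripper":8},{"x":0,"y":0,"z":-4.5,"wx":0,"wy":0,"wz":0,"gripper":8},{"x":0,"y":0,"z":-4.5,"wx":0,"wy":0,"wz":-0.095,"gripper":8},{"x":0,"y":0,"z":-4.0,"wx":0,"wy":0,"wz":-0.095,"gripper":8},{"x":-2.29,"y":-3.6,"z":0,"wx":0,"wy":0,"wz":0,"gripper":8},{"x":-2.29,"y":-3.6,"z":0,"wx":0,"wy":0,"wz":0,"gripper":8},{"x":-2.29,"y":-3.6,"z":0,"wx":0,"wy":0,"wz":0,"gripper":8},{"x":-2.29,"y":-3.6,"z":0,"wx":0,"wy":0,"wz":0,"gripper":8},{"x":-2.29,"y":-3.6,"z":0,"wx":0,"wy":0,"wz":0,"gripper":8},{"x":-2.29,"y":-3.6,"z":0,"wx":0,"wy":0,"wz":0,"gripper":8},{"x":-2.29,"y":-3.6,"z":0,"wx":0,"wy":0,"wz":0,"gripper":8},{"x":0,"y":0,"z":0,"wx":0,"wy":0,"wz":0,"gripper":8},{"x":0,"y":0,"z":0,"wx":0,"wy":0,"wz":0,"gripper":8}])

```text
time_s: 14.55
position: [0.4328, -0.0015, 0.3293]
tool_rot: [[1.0, 0.0, 0.002], [0.0, -1.0, -0.001], [0.002, 0.001, -1.0]]
ft_force: [0.3, -0.4, -0.3]
grip_width: 0.0803
```

Run:
```python
from h import *
d=snap('wrist','w6');s=env.observe();print(s['time_s'],s['position'],np.round(s['tool_rot'],3).tolist())
hsv=cv2.cvtColor(d['color'],cv2.COLOR_BGR2HSV)
m=((hsv[...,0]>18)&(hsv[...,0]<32)&(hsv[...,1]>170)&(hsv[...,2]>120)).astype(np.uint8)*255
for c in cv2.findContours(m,cv2.RETR_CCOMP,cv2.CHAIN_APPROX_NONE)[0]:
    if cv2.contourArea(c)>200: q,r=cv2.minEnclosingCircle(c);print(q,r,cv2.boundingRect(c),ray(d,*q,.028)[:2])
cv2.imwrite('pics/w6c.png',d['color'])
```

```text
14.6 [ 0.43325617 -0.00214447  0.329043  ] [[1.0, -0.001, 0.002], [-0.001, -1.0, -0.001], [0.002, 0.001, -1.0]]
(319.49371337890625, 238.20108032226562) 27.364465713500977 (293, 212, 54, 54) [ 0.4302474  -0.00472574]
(320.0, 239.0) 17.46434783935547 (303, 223, 35, 33) [ 0.43066987 -0.00541918]
```

View pics/w6c.png

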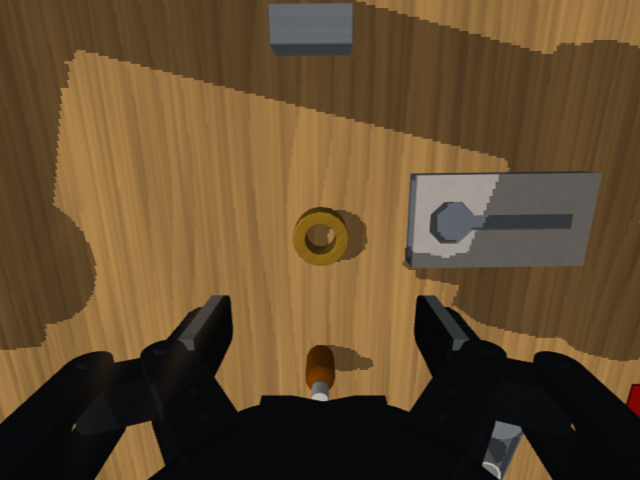

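Ring is centred at (320,238), which gives (0.4305,-0.005) and agrees with the top view. The bottle is clear at (320,370).

Emit:
step_arm(increments=[{"x":-0.28,"y":0.3,"z":4.5,"wx":0,"wy":0,"wz":0,"gripper":7.8},{"x":0,"y":0,"z":4.5,"wx":0,"wy":0,"wz":0,"gripper":7.8},{"x":0,"y":0,"z":3.5,"wx":0,"wy":0,"wz":0,"gripper":7.5},{"x":0,"y":0,"z":1.6,"wx":0,"wy":0,"wz":0,"gripper":7},{"x":0,"y":0,"z":0.5,"wx":0,"wy":0,"wz":0,"gripper":6},{"x":0,"y":0,"z":0,"wx":0,"wy":0,"wz":0,"gripper":4},{"x":0,"y":0,"z":0,"wx":0,"wy":0,"wz":0,"gripper":4},{"x":0,"y":0,"z":0,"wx":0,"wy":0,"wz":0,"gripper":4},{"x":0,"y":0,"z":0,"wx":0,"wy":0,"wz":0,"gripper":4},{"x":0,"y":0,"z":0,"wx":0,"wy":0,"wz":0,"gripper":4}], newtons=40)

```text
time_s: 15.6
position: [0.4302, -0.005, 0.1826]
tool_rot: [[1.0, -0.001, 0.001], [-0.001, -1.0, -0.0], [0.001, 0.0, -1.0]]
ft_force: [0.1, 0.8, -2.0]
grip_width: 0.0463
```

Emit:
step_arm(increments=[{"x":0,"y":0,"z":-1.0,"wx":0,"wy":0,"wz":0,"gripper":4},{"x":0,"y":0,"z":-3.5,"wx":0,"wy":0,"wz":0,"gripper":4},{"x":0,"y":0,"z":-4.5,"wx":0,"wy":0,"wz":0,"gripper":4},{"x":0,"y":0,"z":-2.0,"wx":0,"wy":0,"wz":0,"gripper":4},{"x":1.88,"y":3.99,"z":0,"wx":0,"wy":0,"wz":0,"gripper":4},{"x":1.88,"y":3.99,"z":0,"wx":0,"wy":0,"wz":0,"gripper":4},{"x":1.88,"y":3.99,"z":0,"wx":0,"wy":0,"wz":0,"gripper":4},{"x":1.88,"y":3.99,"z":0,"wx":0,"wy":0,"wz":0,"gripper":4},{"x":1.88,"y":3.99,"z":0,"wx":0,"wy":0,"wz":0,"gripper":4},{"x":1.88,"y":3.99,"z":0,"wx":0,"wy":0,"wz":0,"gripper":4},{"x":1.88,"y":3.99,"z":0,"wx":0,"wy":0,"wz":0,"gripper":4},{"x":1.88,"y":3.99,"z":0,"wx":0,"wy":0,"wz":0,"gripper":4},{"x":0,"y":0,"z":0,"wx":0,"wy":0,"wz":0.095,"gripper":4},{"x":0,"y":0,"z":0,"wx":0,"wy":0,"wz":0.095,"gripper":4},{"x":0,"y":0,"z":4,"wx":0,"wy":0,"wz":0,"gripper":4},{"x":0,"y":0,"z":4,"wx":0,"wy":0,"wz":0,"gripper":4},{"x":0,"y":0,"z":1.0,"wx":0,"wy":0,"wz":0,"gripper":4},{"x":0,"y":0,"z":0,"wx":0,"wy":0,"wz":0,"gripper":4},{"x":0,"y":0,"z":0,"wx":0,"wy":0,"wz":0,"gripper":4}])

```text
time_s: 17.5
position: [0.5807, -0.3246, 0.2044]
tool_rot: [[0.982, -0.19, 0.002], [-0.19, -0.982, -0.002], [0.003, 0.001, -1.0]]
ft_force: [0.4, -0.4, -0.9]
grip_width: 0.0468
```

Emit:
step_arm(increments=[{"x":0,"y":0,"z":1.2,"wx":0,"wy":0,"wz":0,"gripper":4},{"x":0,"y":0,"z":0.4,"wx":0,"wy":0,"wz":0,"gripper":4},{"x":0,"y":0,"z":0.17,"wx":0,"wy":0,"wz":0,"gripper":4},{"x":0,"y":0,"z":0,"wx":0,"wy":0,"wz":0,"gripper":4},{"x":0,"y":0,"z":0,"wx":0,"wy":0,"wz":0,"gripper":5.5},{"x":0,"y":0,"z":0,"wx":0,"wy":0,"wz":0,"gripper":7},{"x":0,"y":0,"z":0,"wx":0,"wy":0,"wz":0,"gripper":7.5},{"x":0,"y":0,"z":-1.2,"wx":0,"wy":0,"wz":0,"gripper":8},{"x":0,"y":0,"z":-4.5,"wx":0,"wy":0,"wz":0,"gripper":8},{"x":0,"y":0,"z":-4.5,"wx":0,"wy":0,"wz":-0.095,"gripper":8},{"x":0,"y":0,"z":-4.0,"wx":0,"wy":0,"wz":-0.095,"gripper":8},{"x":-3.9,"y":-0.7,"z":0,"wx":0,"wy":0,"wz":0,"gripper":8},{"x":-3.9,"y":-0.7,"z":0,"wx":0,"wy":0,"wz":0,"gripper":8},{"x":-3.9,"y":-0.7,"z":0,"wx":0,"wy":0,"wz":0,"gripper":8},{"x":-3.7,"y":-0.8,"z":0,"wx":0,"wy":0,"wz":0,"gripper":8},{"x":0,"y":0,"z":0,"wx":0,"wy":0,"wz":0,"gripper":8},{"x":0,"y":0,"z":0,"wx":0,"wy":0,"wz":0,"gripper":8}])

```text
time_s: 19.2
position: [0.4261, -0.2953, 0.3277]
tool_rot: [[1.0, -0.002, 0.001], [-0.002, -1.0, -0.001], [0.001, 0.001, -1.0]]
ft_force: [0.5, 1.2, 0.1]
grip_width: 0.0803
```

Run:
```python
from h import *
d=snap('wrist','w7');s=env.observe();print(s['time_s'],s['position'],np.round(s['tool_rot'],3).tolist())
hsv=cv2.cvtColor(d['color'],cv2.COLOR_BGR2HSV)
m=((hsv[...,1]<70)&(hsv[...,2]>110)).astype(np.uint8)*255
for c in cv2.findContours(m,cv2.RETR_EXTERNAL,cv2.CHAIN_APPROX_NONE)[0]:
    if cv2.contourArea(c)>300: q,r=cv2.minEnclosingCircle(c);print(q,r,cv2.boundingRect(c),ray(d,*q,.03)[:2])
```

```text
19.25 [ 0.4266687  -0.29545929  0.3274121 ] [[1.0, -0.001, 0.001], [-0.001, -1.0, -0.001], [0.001, 0.001, -1.0]]
(321.9433898925781, 237.59800720214844) 25.440446853637695 (297, 213, 51, 50) [ 0.42544558 -0.29727183]
(526.0869750976562, 175.82608032226562) 33.38574981689453 (495, 158, 62, 51) [ 0.58612025 -0.24754925]
(224.5, 137.5) 66.33636474609375 (160, 122, 130, 36) [ 0.35152409 -0.21824969]
```

View pics/w7.png

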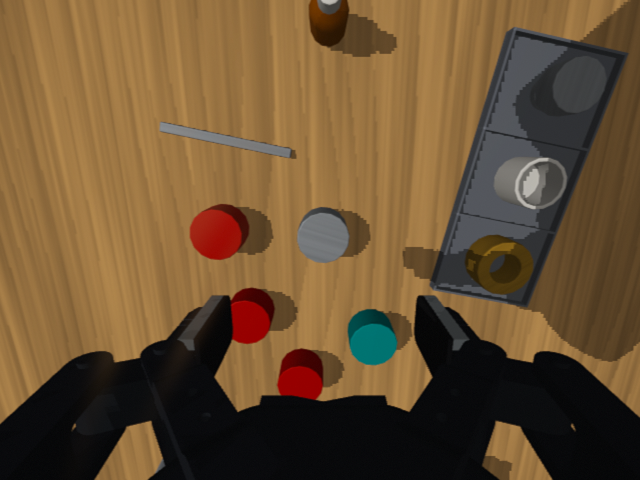

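Tray3 holds the standard, cup and ring upright, one per pocket. The grey ingot is at (323,236), with the reds and the turquoise clear of the fingers if I open 7 cm.

Emit:
step_arm(increments=[{"x":0,"y":0.1,"z":4.5,"wx":0,"wy":0,"wz":0,"gripper":7},{"x":0,"y":0,"z":4.5,"wx":0,"wy":0,"wz":0,"gripper":7},{"x":0,"y":0,"z":3.3,"wx":0,"wy":0,"wz":0,"gripper":7},{"x":0,"y":0,"z":1.6,"wx":0,"wy":0,"wz":0,"gripper":7},{"x":0,"y":0,"z":0.5,"wx":0,"wy":0,"wz":0,"gripper":6},{"x":0,"y":0,"z":0,"wx":0,"wy":0,"wz":0,"gripper":3.5},{"x":0,"y":0,"z":0,"wx":0,"wy":0,"wz":0,"gripper":3.5},{"x":0,"y":0,"z":0,"wx":0,"wy":0,"wz":0,"gripper":3.5},{"x":0,"y":0,"z":0,"wx":0,"wy":0,"wz":0,"gripper":3.5},{"x":0,"y":0,"z":0,"wx":0,"wy":0,"wz":0,"gripper":3.5}], newtons=55)

```text
time_s: 20.25
position: [0.4263, -0.2962, 0.183]
tool_rot: [[1.0, -0.001, 0.001], [-0.001, -1.0, -0.001], [0.001, 0.001, -1.0]]
ft_force: [-0.2, 0.6, 0.8]
grip_width: 0.0424
```

Emit:
step_arm(increments=[{"x":0,"y":0,"z":-1.0,"wx":0,"wy":0,"wz":0,"gripper":3.5},{"x":0,"y":0,"z":-3.5,"wx":0,"wy":0,"wz":0,"gripper":3.5},{"x":0,"y":0,"z":-4.5,"wx":0,"wy":0,"wz":0,"gripper":3.5},{"x":0,"y":0,"z":-2.0,"wx":0,"wy":0,"wz":0,"gripper":3.5},{"x":0.6,"y":-2.1,"z":0,"wx":0,"wy":0,"wz":0,"gripper":3.5},{"x":1.25,"y":-4.35,"z":0,"wx":0,"wy":0,"wz":0,"gripper":3.5},{"x":1.25,"y":-4.35,"z":0,"wx":0,"wy":0,"wz":0,"gripper":3.5},{"x":1.25,"y":-4.35,"z":0,"wx":0,"wy":0,"wz":0,"gripper":3.5},{"x":1.25,"y":-4.35,"z":0,"wx":0,"wy":0,"wz":0,"gripper":3.5},{"x":1.25,"y":-4.35,"z":0,"wx":0,"wy":0,"wz":0,"gripper":3.5},{"x":1.25,"y":-4.35,"z":0,"wx":0,"wy":0,"wz":0,"gripper":3.5},{"x":1.25,"y":-4.35,"z":0,"wx":0,"wy":0,"wz":0,"gripper":3.5},{"x":1.25,"y":-4.35,"z":0,"wx":0,"wy":0,"wz":0,"gripper":3.5},{"x":1.25,"y":-4.35,"z":0,"wx":0,"wy":0,"wz":0,"gripper":3.5},{"x":1.25,"y":-4.35,"z":0,"wx":0,"wy":0,"wz":0,"gripper":3.5},{"x":1.25,"y":-4.35,"z":0,"wx":0,"wy":0,"wz":0,"gripper":3.5},{"x":1.25,"y":-4.35,"z":0,"wx":0,"wy":0,"wz":0,"gripper":3.5},{"x":1.25,"y":-4.35,"z":0,"wx":0,"wy":0,"wz":0,"gripper":3.5},{"x":0.6,"y":-2.1,"z":0,"wx":0,"wy":0,"wz":0,"gripper":3.5},{"x":0,"y":0,"z":0,"wx":0,"wy":0,"wz":0,"gripper":3.5}])

```text
time_s: 22.25
position: [0.601, 0.3139, 0.2925]
tool_rot: [[1.0, 0.002, 0.0], [0.002, -1.0, 0.001], [0.0, -0.001, -1.0]]
ft_force: [-0.7, -0.5, -2.7]
grip_width: 0.0421
```

Emit:
step_arm(increments=[{"x":0,"y":0.1,"z":2,"wx":0,"wy":0,"wz":0.077,"gripper":3.5},{"x":0,"y":0,"z":2,"wx":0,"wy":0,"wz":0.077,"gripper":3.5},{"x":0,"y":0,"z":3.8,"wx":0,"wy":0,"wz":0,"gripper":3.5},{"x":0,"y":0,"z":1.8,"wx":0,"wy":0,"wz":0,"gripper":3.5},{"x":0,"y":0,"z":0.6,"wx":0,"wy":0,"wz":0,"gripper":3.5},{"x":0,"y":0,"z":0.3,"wx":0,"wy":0,"wz":0,"gripper":3.5},{"x":0,"y":0,"z":0,"wx":0,"wy":0,"wz":0,"gripper":3.5},{"x":0,"y":0,"z":0,"wx":0,"wy":0,"wz":0,"gripper":3.5}])

```text
time_s: 23.05
position: [0.6016, 0.3101, 0.189]
tool_rot: [[0.988, -0.154, 0.002], [-0.154, -0.988, 0.001], [0.002, -0.001, -1.0]]
ft_force: [0.1, 0.3, -3.2]
grip_width: 0.042
```

Run:
```python
from h import *
d=snap('wrist','w8')
```

```text
(no output)
```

View pics/w8.png

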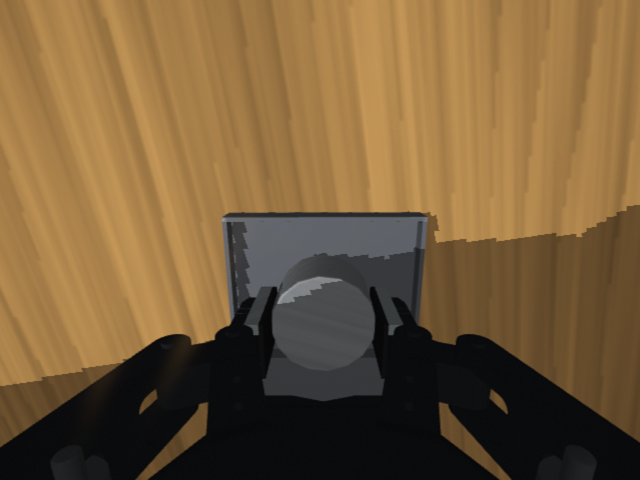

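The ingot is held level within the pocket (tray walls at columns 223..427, edge at row 214).

Emit:
step_arm(increments=[{"x":0,"y":-0.1,"z":0.1,"wx":0,"wy":0,"wz":0,"gripper":3.5},{"x":0,"y":0,"z":0.1,"wx":0,"wy":0,"wz":0,"gripper":3.5},{"x":0,"y":0,"z":0,"wx":0,"wy":0,"wz":0,"gripper":3.5},{"x":0,"y":0,"z":0,"wx":0,"wy":0,"wz":0,"gripper":5},{"x":0,"y":0,"z":0,"wx":0,"wy":0,"wz":0,"gripper":6.5},{"x":0,"y":0,"z":0,"wx":0,"wy":0,"wz":0,"gripper":7},{"x":0,"y":0,"z":-1.2,"wx":0,"wy":0,"wz":0,"gripper":7},{"x":0,"y":0,"z":-4.5,"wx":0,"wy":0,"wz":0,"gripper":7},{"x":0,"y":0,"z":-4.5,"wx":0,"wy":0,"wz":-0.077,"gripper":7},{"x":0,"y":0,"z":-4.0,"wx":0,"wy":0,"wz":-0.077,"gripper":7},{"x":-3.5,"y":3.12,"z":0,"wx":0,"wy":0,"wz":0,"gripper":7},{"x":-3.5,"y":3.12,"z":0,"wx":0,"wy":0,"wz":0,"gripper":7},{"x":-3.5,"y":3.12,"z":0,"wx":0,"wy":0,"wz":0,"gripper":7},{"x":-3.5,"y":3.12,"z":0,"wx":0,"wy":0,"wz":0,"gripper":7},{"x":-3.5,"y":3.12,"z":0,"wx":0,"wy":0,"wz":0,"gripper":7},{"x":0,"y":0,"z":0,"wx":0,"wy":0,"wz":0,"gripper":7},{"x":0,"y":0,"z":0,"wx":0,"wy":0,"wz":0,"gripper":7}])

```text
time_s: 24.8
position: [0.4263, 0.155, 0.3287]
tool_rot: [[1.0, -0.002, 0.002], [-0.002, -1.0, 0.0], [0.002, -0.0, -1.0]]
ft_force: [0.9, 0.2, 0.4]
grip_width: 0.0701
```

Run:
```python
from h import *
d=snap('wrist','w9');s=env.observe();print(s['time_s'],s['position'],np.round(s['tool_rot'],3).tolist())
```

```text
24.85 [0.42693314 0.15542507 0.32852507] [[1.0, -0.001, 0.003], [-0.001, -1.0, 0.0], [0.003, -0.0, -1.0]]
```

View pics/w9.png

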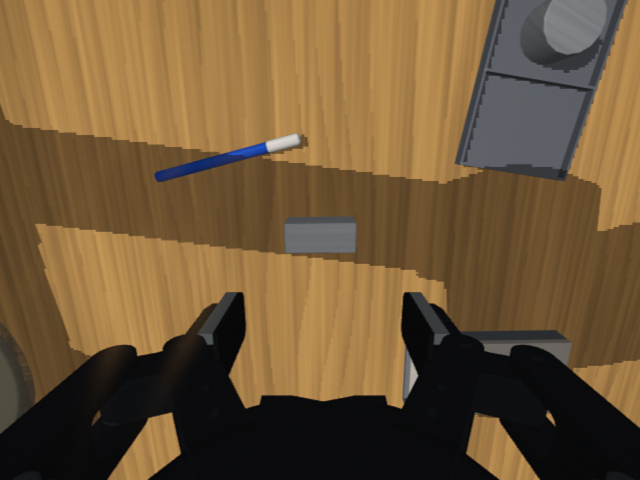

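Block's top face spans columns 285..356 and rows 223..253, square to the tool. The ingot stands in tray2 at (570,25). I'll grip the block along its length, since 60 mm fits the 85 mm opening.

Run:
```python
from h import *
d=load('w9');print([ray(d,u,v,.03)[:2].round(4).tolist() for u,v in((320.5,238),(285,223.5),(356,223.5),(356,253),(285,253))])
P=[ray(d,u,v,.012)[:2].round(3).tolist() for u,v in((486,70),(595,90),(565,179),(456,163))];print(P,np.mean(P,0))
```

```text
[[0.4247, 0.1529], [0.3957, 0.1653], [0.4539, 0.1651], [0.4545, 0.1398], [0.3948, 0.14]]
[[0.554, 0.283], [0.642, 0.268], [0.632, 0.199], [0.538, 0.212]] [0.5915 0.2405]
```

Emit:
step_arm(increments=[{"x":-0.22,"y":0.26,"z":3,"wx":0,"wy":0,"wz":0,"gripper":8.5},{"x":0,"y":0,"z":4,"wx":0,"wy":0,"wz":0,"gripper":8.5},{"x":0,"y":0,"z":3.5,"wx":0,"wy":0,"wz":0,"gripper":8.5},{"x":0,"y":0,"z":2.5,"wx":0,"wy":0,"wz":0,"gripper":8.5},{"x":0,"y":0,"z":1.25,"wx":0,"wy":0,"wz":0,"gripper":8.5},{"x":0,"y":0,"z":0.5,"wx":0,"wy":0,"wz":0,"gripper":8},{"x":0,"y":0,"z":0,"wx":0,"wy":0,"wz":0,"gripper":5},{"x":0,"y":0,"z":0,"wx":0,"wy":0,"wz":0,"gripper":5},{"x":0,"y":0,"z":0,"wx":0,"wy":0,"wz":0,"gripper":5},{"x":0,"y":0,"z":0,"wx":0,"wy":0,"wz":0,"gripper":5},{"x":0,"y":0,"z":0,"wx":0,"wy":0,"wz":0,"gripper":5}], newtons=40)

```text
time_s: 25.95
position: [0.4243, 0.1528, 0.1805]
tool_rot: [[1.0, -0.001, 0.001], [-0.001, -1.0, 0.0], [0.001, -0.0, -1.0]]
ft_force: [-0.4, 0.6, 3.2]
grip_width: 0.0593
```

Emit:
step_arm(increments=[{"x":0,"y":0,"z":-1.0,"wx":0,"wy":0,"wz":0,"gripper":5},{"x":0,"y":0,"z":-3.5,"wx":0,"wy":0,"wz":0,"gripper":5},{"x":0,"y":0,"z":-4.5,"wx":0,"wy":0,"wz":0,"gripper":5},{"x":3.34,"y":-1.77,"z":0,"wx":0,"wy":0,"wz":0,"gripper":5},{"x":3.34,"y":-1.77,"z":0,"wx":0,"wy":0,"wz":0,"gripper":5},{"x":3.34,"y":-1.77,"z":0,"wx":0,"wy":0,"wz":0,"gripper":5},{"x":3.34,"y":-1.77,"z":0,"wx":0,"wy":0,"wz":0,"gripper":5},{"x":3.34,"y":-1.77,"z":0,"wx":0,"wy":0,"wz":0,"gripper":5},{"x":0,"y":0,"z":0,"wx":0,"wy":0,"wz":0.077,"gripper":5},{"x":0,"y":0,"z":0,"wx":0,"wy":0,"wz":0.077,"gripper":5},{"x":0,"y":0,"z":3.5,"wx":0,"wy":0,"wz":0,"gripper":5},{"x":0,"y":0,"z":2.5,"wx":0,"wy":0,"wz":0,"gripper":5},{"x":0,"y":0,"z":0,"wx":0,"wy":0,"wz":0,"gripper":5},{"x":0,"y":0,"z":0,"wx":0,"wy":0,"wz":0,"gripper":5}])

```text
time_s: 27.35
position: [0.5914, 0.2411, 0.211]
tool_rot: [[0.988, -0.154, 0.0], [-0.154, -0.988, 0.0], [0.0, -0.0, -1.0]]
ft_force: [0.3, -0.5, -0.7]
grip_width: 0.0592
```

Run:
```python
from h import *
d=snap('wrist','w10')
```

```text
(no output)
```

View pics/w10.png

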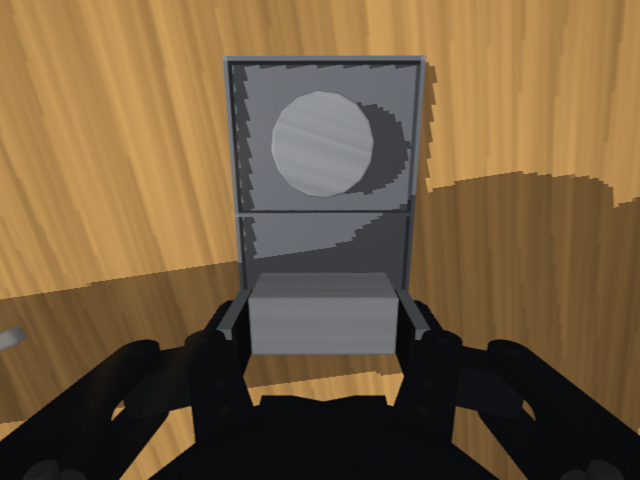

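The ingot stands flat in its pocket at (323,143), and the block is centred and square over the other pocket.

Emit:
step_arm(increments=[{"x":0,"y":0,"z":1.6,"wx":0,"wy":0,"wz":0,"gripper":5},{"x":0,"y":0,"z":0.7,"wx":0,"wy":0,"wz":0,"gripper":5},{"x":0,"y":0,"z":0.25,"wx":0,"wy":0,"wz":0,"gripper":5},{"x":0,"y":0,"z":0.1,"wx":0,"wy":0,"wz":0,"gripper":5},{"x":0,"y":0,"z":0,"wx":0,"wy":0,"wz":0,"gripper":5},{"x":0,"y":0,"z":0,"wx":0,"wy":0,"wz":0,"gripper":6.5},{"x":0,"y":0,"z":0,"wx":0,"wy":0,"wz":0,"gripper":7.5},{"x":0,"y":0,"z":0,"wx":0,"wy":0,"wz":0,"gripper":8.2},{"x":0,"y":0,"z":0,"wx":0,"wy":0,"wz":0,"gripper":8.2},{"x":0,"y":0,"z":-1.2,"wx":0,"wy":0,"wz":0,"gripper":8.2},{"x":0,"y":0,"z":-4,"wx":0,"wy":0,"wz":0,"gripper":8.2},{"x":0,"y":0,"z":-4.5,"wx":0,"wy":0,"wz":0,"gripper":8.2},{"x":0,"y":0,"z":-4.5,"wx":0,"wy":0,"wz":0,"gripper":8.2},{"x":-3.0,"y":0,"z":-3,"wx":0,"wy":0,"wz":0,"gripper":8.2},{"x":-4,"y":0,"z":0,"wx":0,"wy":0,"wz":0,"gripper":8.2},{"x":-4,"y":0,"z":0,"wx":0,"wy":0,"wz":0,"gripper":8.2},{"x":-3,"y":0,"z":0,"wx":0,"wy":0,"wz":0,"gripper":8.2},{"x":0,"y":0,"z":0,"wx":0,"wy":0,"wz":0,"gripper":8.2},{"x":0,"y":0,"z":0,"wx":0,"wy":0,"wz":0,"gripper":8.2}])

```text
time_s: 29.3
position: [0.4529, 0.2628, 0.3566]
tool_rot: [[0.988, -0.154, 0.002], [-0.154, -0.988, 0.0], [0.002, -0.001, -1.0]]
ft_force: [0.6, 0.3, -0.1]
grip_width: 0.0819
```

Run:
```python
from h import *
a=snap('top','t11')['color'];b=snap('scene','s11')['color']
cv2.imwrite('pics/f.png',np.vstack([cv2.resize(a[120:330,90:540],(800,373))[:,:],cv2.resize(b[170:380,130:590],(800,365))])[:,:][:738]) 
im=cv2.imread('pics/f.png');cv2.imwrite('pics/f.png',cv2.resize(im,(650,600)))
```

```text
(no output)
```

View pics/f.png

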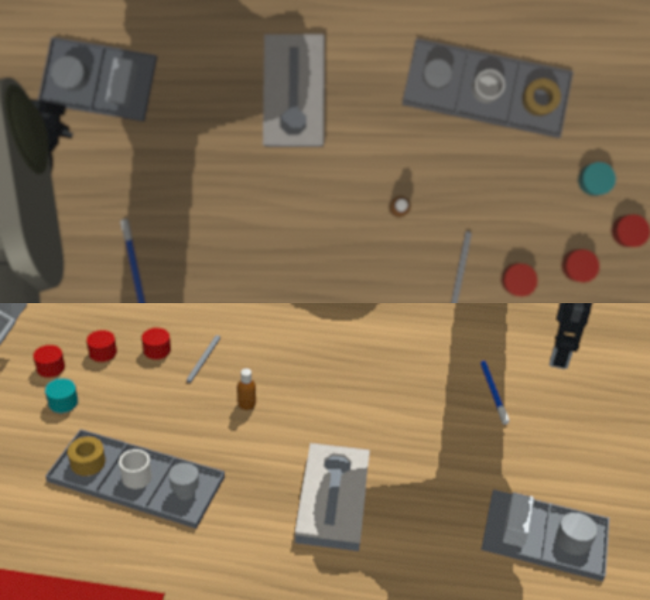

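Both views show all five things upright in their own pockets, the bottle still standing, and the look-alikes untouched. The gripper is open and clear.

```bash
python3 -c "
from rig import env
print(env.close_job())"
```

```text
the job is handed in; nothing more can be done
None
```

Both kits are made up and the job is handed in, at about 29 s of robot time out of the 109 s allowed.

- **Three-pocket tray:** I slid the check standard along the slot to the wide hole, then lifted it free. The standard, white cup and brass ring each have their own pocket.
- **Two-pocket tray:** the steel ingot and the alloy block each have their own pocket.

**Last checks:** the final top and scene pictures show all five upright in their pockets. The bottle is still standing, the red and turquoise look-alikes are undisturbed, and the gripper is open and well clear. The highest force in the readings I took was about 7 N. No checks failed. One small mismatch: the round parts gripped 1–2 mm narrower than their stated diameters, with no visible effect.

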